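Load the bobbin winder and hold its run lever level

TASK

Put the empty spool upright on the winder's spindle, slid right down onto the drive plate, and let go of it. Only then press the winder's spring lever down with the fingers until the lever lies level, which is the slow speed, and finish while still holding it there; never push the lever all the way down, nor press it before the spool is home. Leave the full spool, the scissors, the jar and the pin dish where they are.

Things in the scene. Friction and masses are not known exactly. Their poses are not given: they have to be found in the camera images.
- spool: The empty spool, white plastic, standing upright, to be mounted. 56 mm high, with a hole of 13 mm diameter right through along its z axis. Foot flange 42 mm diameter and 5 mm high, slim bare barrel 24 mm diameter, top collar 36 mm diameter over the uppermost 10 mm (grip it across the collar from above). About 40 g. Origin: centre of the underside, z up.
- winder: The bobbin winder, fixed: a low white box 130 mm (x) by 240 mm (y), 50 mm high. Origin: centre of the underside; x points to its back, y towards the spindle's end. In this frame the spindle is at x 0, y +70 mm; the lever runs along x at y -70 mm, hinge at x +35, z 78 mm, pad centre at x -85 mm, overhanging the front. A thread guide 30 mm high stands on the box at x 48, y 5 mm.
- seat (a point): Point on the winder's spindle axis at the top face of the drive plate (48 mm diameter disc), 56 mm above the table, where the spool's underside rests when home. Axes as the winder's.
- spindle_tip (a point): Tip of the upright steel spindle, 42 mm above the seat. The spindle is 9 mm in diameter, its uppermost 12 mm taper to 3 mm. It does not turn. The mounted spool stands 14 mm higher than the tip.
- lever (a joint): Hinge angle of the spring lever: 0 at rest, with the pad end raised 0.2 rad above level; 0.2 is level (pad 24 mm lower than at rest, lever parallel to the top of the winder); 0.4 is all the way down against the stop. Spring: about 2 N on the pad to start it, 6 N when level, 10 N fully down. It springs back up when let go.
- pad_top (a point): Centre of the top face of the finger pad on the lever's free end, where to press: black rubber, 46 by 46 mm and 9 mm thick, 120 mm from the hinge. About 112 mm above the table at rest, 88 mm when level. Moves and tilts with the lever; its z is the pad's upward normal, vertical when level.
- full_spool: Bystander: a full spool, wound fat with off-white thread, 58 mm diameter and 76 mm high, standing upright. Origin: centre of the underside.
- scissors: Bystander: scissors lying flat, about 170 mm long and 10 mm high, yellow handles. Origin: the pivot, at table height; blades along +x, handle loops to -x.
- jar: Bystander: closed glass jar of buttons, 84 mm diameter and 120 mm high with a steel lid. Origin: centre of the underside.
- pin_dish: Bystander: round grey pin dish, 90 mm diameter and 27 mm high with pins on it. Origin: centre of the underside.
Not all that is in view belongs to the job. Leave any green or red look-alike of the spool alone.

How it is judged:
On the way, in this order (a step that is already met when the one before it is completed fails the run):
1. the empty spool is home on the spindle and let go (horizontal distance between spool and seat below 0.005 m and z of spool in the frame of seat between -0.004 and 0.004 m and angle between spool's own z axis and vertical below 0.09 rad and contact force between each of the fingers, the arm and spool below 0.2 N), for 0.2 s.
2. the lever is pressed level by the fingers (value of joint lever between 0.13 and 0.27 rad and contact force between the fingers and lever above 2 N), for 0.5 s.
At the end, for the whole second after the job is handed in: The empty spool stands on the spindle (within 5 mm of its axis, within 4 mm of the drive plate, tilted less than 0.09 rad), untouched by the robot, and the fingers press the lever with more than 2 N, keeping the lever within 0.07 rad of level (joint 0.13 to 0.27, about 8 mm either way at the pad) (all of step 1 and all of step 2); the arm keeps its last pose, push and grip.
It fails at once if the lever is pushed all the way down (joint above 0.35) (value of joint lever above 0.35 rad).
It fails at once if the lever is pressed (joint above 0.08) while the empty spool is not home on the spindle (value of joint lever above 0.08 rad and (horizontal distance between spool and seat above 0.006 m or z of spool in the frame of seat above 0.006 m)).
It fails at once if the full spool, the scissors, the jar or the pin dish is moved by more than 30 mm or tipped over (distance of any of full_spool, scissors, jar, pin_dish from where it was at the start of the episode above 0.03 m or angle between any of full_spool, scissors, jar, pin_dish's own z axis and vertical above 0.5 rad).
It also fails if it takes over 59 s, if anything falls off the work surface, if the arm or the gripper's body presses on something with over 40 N, if the wrist force passes 120 N, or if a joint passes its speed limit or range.

ROBOT

A 7-joint arm with a two-finger parallel gripper is mounted at the origin on the work surface. World frame = base frame: x ahead of the robot, y to its left, z up, the work surface at z = 0. Lengths are in m, angles in rad, forces in N, time in s.
With the tool pointing down it reaches from about 0.35 to 0.9 m from the base axis. Payload 8.1 kg.
Tool frame: the origin (TCP) lies where the fingers leave the gripper's body, on its centre line; the fingertips stand 66 mm ahead of it and the grasp point (between the pads) lies 47 mm ahead of it; z points along the fingers, y is the line along which they close (so a half turn about z gives the same grasp; the last joint's range is limited). The gripper opens to 92 mm and grips with 3 to 60 N. Pads are 19 mm wide; open, the fingers measure 130 mm over their backs; the gripper's body (75 mm by 190 mm) begins 47 mm behind the grasp point.
Start: joints at [-1.429, 0.434, 0.025, 1.573, -0.012, 1.134, -0.075], TCP at [0.152, 0.606, 0.292] pointing down, gripper open.
Joint ranges: [-2.62, 2.62], [-0.44, 2.09], [-1.27, 1.32], [0.08, 2.57], [-1.32, 4.46], [0.12, 2], [-2.74, 2.74]. Speed limits (rad/s): [2.22, 2.22, 3.01, 3.01, 3.14, 3.14, 3.14].

INTERFACE

Orientations are given as a rotation vector (axis times angle).
In Python, from cell import arm gives the robot as it stands.
- The arm moves only by the tool send_rows, never from a script. Its argument "motion" is text: rows parted by semicolons, each of 7 numbers parted by spaces: the closure, from 0 (fully open) to 1 (shut), then the shift along the world's x, y, z in m, then the turn, a rotation vector about the world's x, y, z in degrees. A call has 1 to 5 rows; each row shifts and turns the commanded pose from where the row before left it; what a row does not reach is not made up. A row lasts 1/8 s, in which the tool goes at most 62.5 mm and 10.7 degrees, less where a joint would pass 70% of its speed; a pose out of reach is approached as far as the arm can. A call is refused whole if a number of a shift passes 0.0625 or a number of a turn 10.7, either way. A call with a gripper value outside its range is refused whole. The fingers move at their own pace and stop on an object; "force" is the grip in N (left out, the last holds). Time passes only in rows, so rows that do not move let the fingers close. It gives the time, the measured TCP pose, the force, the opening and the grip force at its end, in the units of the state.
- arm.observe(): the state, without advancing time (a new reading comes with each control period).
- arm.get_image(name): name is "scene" or "side" or "wrist"; returns (picture, depth): 480x640x3 uint8, blue, green, red; 480x640 float32, m along the optical axis (not along the pixel's ray), 0 where there is no reading.
- arm.camera_model(name): a dict with "fx", "fy", "cx", "cy" (pixels), "D" ([k1, k2, p1, p2, k3] as OpenCV has them; the pictures are not rectified), "view" (4x4, takes a point from world to camera coordinates). Camera axes: x right, y down, z forward; pixel columns grow to the right and rows downward; lengths in m; the calibration is good to about 2 mm. A picture is of the moment at which its call begins: read the wrist's pose just before it. camera_model takes no time and is no camera call; for the wrist camera it gives the pose at the moment of the call.
- arm.sign_off(): hands the job in; it is judged then, once.
The state is a dict: "clock": time; "joints": joint angles; "dq": joint speeds; "joint_efforts": joint torques, N m; "position": TCP position; "ee_rot": TCP orientation; "force": force on the tool from outside, world axes, zero at the start; "ft_torque": the same for the moment, N m; "width": opening from 0.0 (shut) to 1.0 (fully open); "gripper_force": force on a finger pad.
Only numpy, scipy, OpenCV 4.12 (cv2) and the standard library are available. Lean on these libraries where they do the work, as an engineer would, in place of code of your own. Each camera call takes 0.05 s, during which the arm holds its last target. There are 200 camera calls.

## Working session

There is one attempt and no reset: what is moved stays moved. The work goes in short steps, Python scripts to look and compute and a tool call to move; the robot and the scene stay as the last step left them, time stands still between calls to the robot, and variables do not carry over. Pictures are saved under pics/ and viewed, at most 10 in all, crops included, and the job is handed in when it is done.

Besides the shell and the picture viewer there is one more tool, called as name(argument=value, ...) on one line, values as JSON. send_rows: Moves the arm, as the interface text tells. Its arguments: {"type":"object","properties":{"motion":{"type":"string"},"force":{"type":"number"}},"required":["motion"]}

```bash
mkdir -p pics
cat > h.py <<'E'
import numpy as np, cv2
from cell import arm
def grab(n):
    m=arm.camera_model(n); im,d=arm.get_image(n); np.savez(f'{n}.npz',im=im,d=d,view=m['view'],K=[m['fx'],m['fy'],m['cx'],m['cy']],D=m['D'])
    return im,d
def load(n):
    return np.load(f'{n}.npz')
def world(n,uv,depth=None):
    z=load(n); fx,fy,cx,cy=z['K']; K=np.array([[fx,0,cx],[0,fy,cy],[0,0,1]])
    uv=np.array(uv,float).reshape(-1,2)
    p=cv2.undistortPoints(uv.reshape(-1,1,2),K,z['D']).reshape(-1,2)
    dd=z['d'][uv[:,1].astype(int),uv[:,0].astype(int)] if depth is None else depth
    c=np.c_[p*np.c_[dd],np.ones(len(p))*dd]
    V=z['view']; return (c-V[:3,3])@V[:3,:3]
def ray(n,uv,h):
    "intersection of pixel rays with plane z=h"
    a=world(n,uv,1.0); V=load(n)['view']; o=-V[:3,:3].T@V[:3,3]
    return o+(a-o)*((h-o[2])/(a[:,2]-o[2]))[:,None]
def cloud(n):
    v,u=np.mgrid[0:480,0:640]; uv=np.c_[u.ravel(),v.ravel()]
    d=load(n)['d']; w=world(n,uv,d.ravel()); w[d.ravel()==0]=np.nan; return w.reshape(480,640,3)
E
python3 - <<'E'
from h import *
print(arm.observe())
for n in('scene','side'):
    im,d=grab(n); cv2.imwrite(f'pics/{n}0.png',im)
    V=load(n)['view']; print(n,-V[:3,:3].T@V[:3,3],V[2,:3])
E
```

```text
{'clock': 0.0, 'joints': array([-1.42859784,  0.43522502,  0.02497722,  1.57411508, -0.011569  ,
        1.13398835, -0.07507945]), 'dq': array([-4.70475961e-04,  1.43056616e-03,  1.38201230e-03, -7.44482323e-04,
        9.86959980e-05, -7.93297329e-05, -1.15154184e-03]), 'joint_efforts': array([ 7.59243594e-04, -6.67837071e+01,  9.85009186e-01, -3.14467371e+01,
       -6.05979329e-02,  4.29322617e-02,  1.50729156e-04]), 'position': array([0.1514328 , 0.60594957, 0.29143673]), 'ee_rot': array([-3.83629153e-01, -3.11806009e+00,  2.49970803e-03]), 'force': array([ 0.42507808, -0.40998094, -0.26537026]), 'ft_torque': array([ 0.0106223 , -0.03112639,  0.04227199]), 'gripper_force': 0.0, 'width': 0.9993135014049267}
scene [1.48059229 0.63092707 0.93334828] [-0.64504371 -0.44824256 -0.61886769]
side [ 0.1745398  -0.62888025  0.77468517] [ 0.42650697  0.62897252 -0.64998875]
```

View pics/scene0.png

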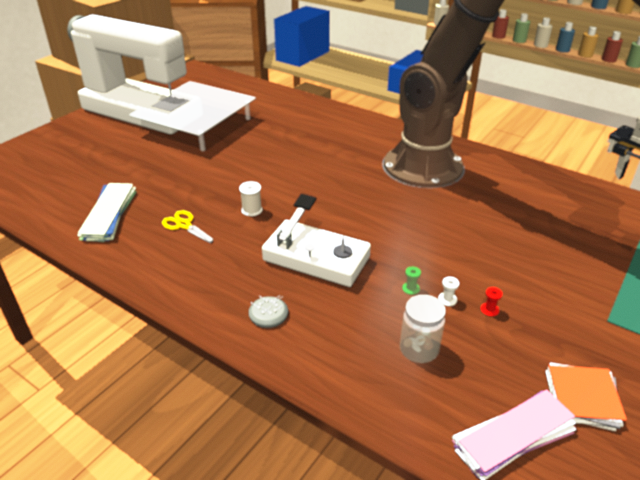

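View pics/side0.png

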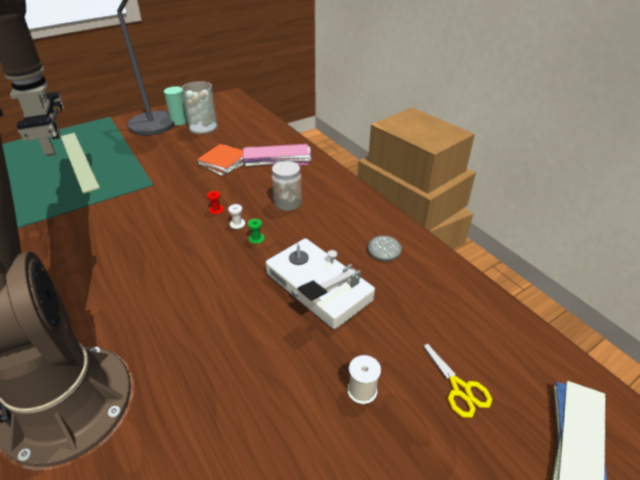

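Candidates in the scene picture: green spool (412,279), white spool (449,291), red spool (493,301), and the full spool with off-white thread (251,198). I choose the white slim-barrelled one at (449,291). In the side view it is at (236,216). The jar (422,328) stands close to it. The winder's spindle is at (344,245) and the pad at (306,201).

Run:
```python
from h import *
a=load('scene')['im'][180:310,250:510]; b=load('side')['im'][180:330,200:400]
A=cv2.resize(a,None,fx=3,fy=3,interpolation=2); B=cv2.resize(b,None,fx=4,fy=4,interpolation=2)
cv2.imwrite('pics/sc.png',A); cv2.imwrite('pics/sd.png',B)
for n in('scene','side'):
    W=cloud(n); hsv=cv2.cvtColor(load(n)['im'],cv2.COLOR_BGR2HSV)
    roi=(slice(270,312),slice(436,464)) if n=='scene' else (slice(200,232),slice(224,248))
    P=W[roi].reshape(-1,3); m=(hsv[roi].reshape(-1,3)[:,1]<70)
    P=P[m&(P[:,2]>.046)&(P[:,2]<.07)]
    print(n,'spool top',len(P),np.nanmedian(P,0),P.min(0),P.max(0))
    # winder top
    roi=(slice(215,290),slice(255,375)) if n=='scene' else (slice(235,330),slice(260,380))
    P=W[roi].reshape(-1,3); P=P[(abs(P[:,2]-.05)<.004)]
    r=cv2.minAreaRect(P[:,:2].astype(np.float32)); print('box',r, np.median(P[:,2]))
uv=[(449,281),(344,240),(306,201),(251,186)]
print(world('scene',uv))
print(world('side',[(236,209),(298,247),(313,291),(365,366)]))
```

```text
scene spool top 171 [0.51645767 0.32160988 0.05584677] [0.49291853 0.30210267 0.0461564 ] [0.5331547  0.33816949 0.06196678]
box ((0.5722533464431763, -0.011111319065093994), (0.13606037199497223, 0.24109765887260437), 9.758892059326172) 0.0511495602966252
side spool top 110 [0.51368992 0.31825322 0.05541417] [0.49781906 0.30417511 0.04721964] [0.53180455 0.33948317 0.05970479]
box ((0.569866955280304, -0.008986175060272217), (0.13054493069648743, 0.24079200625419617), 10.079169273376465) 0.04993095022130189
[[ 0.50768565  0.31472542  0.05151617]
 [ 0.55771665  0.06047683  0.08877084]
 [ 0.50039219 -0.09216801  0.1096031 ]
 [ 0.48563475 -0.29002124  0.07460602]]
[[ 0.51418558  0.31332712  0.05733266]
 [ 0.55903857  0.05851214  0.08635038]
 [ 0.50053972 -0.10044641  0.11247531]
 [ 0.49934404 -0.280358    0.07305419]]
```

View pics/sc.png

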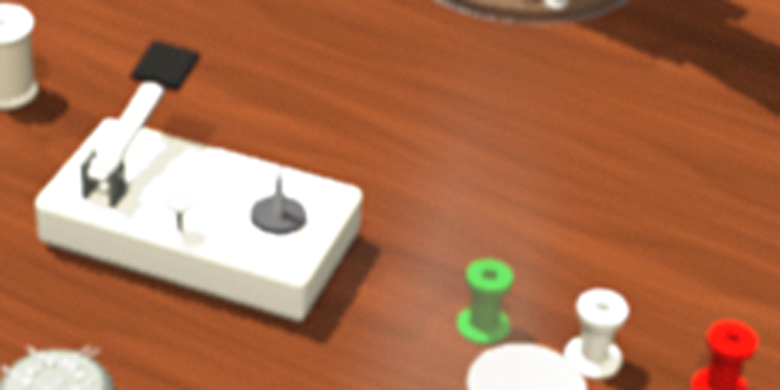

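View pics/sd.png

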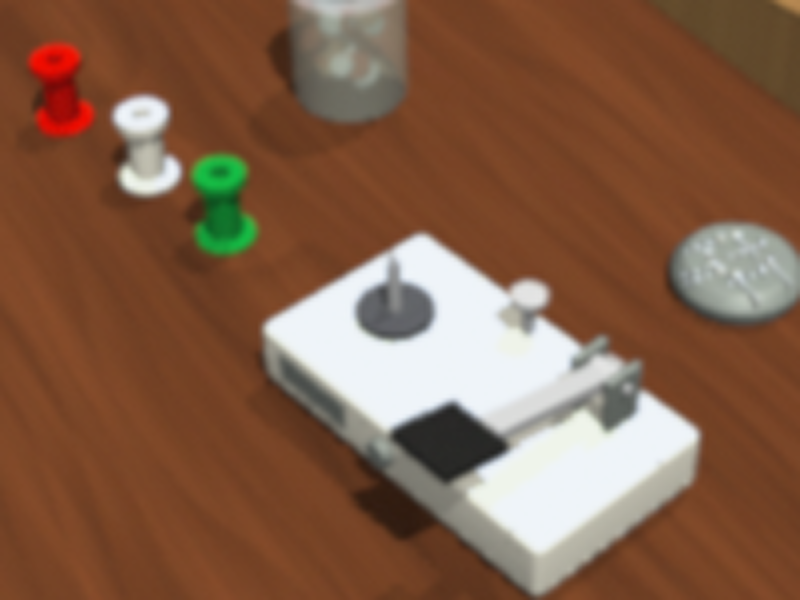

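The crops confirm it: the white spool with a hole, slim barrel and collar is at crop (602,308) in scene and (142,114) in side. The tapered spindle tip is at (279,176) and (394,257).

Run:
```python
from h import *
s=lambda x,y:(250+x/3,180+y/3); d=lambda x,y:(200+x/4,180+y/4)
def tri(nm,a,b,h):
    print(nm,ray('scene',[s(*a)],h)[0].round(4),ray('side',[d(*b)],h)[0].round(4))
tri('white',(602,308),(142,115),.056)
tri('green',(489,274),(220,173),.056)
tri('red',(732,338),(55,60),.056)
tri('tip',(279,177),(394,257),.098)
tri('plate',(278,214),(395,310),.056)
tri('pad',(166,65),(449,441),.112)
tri('guide',(180,203),(529,292),.08)
print('jar',ray('scene',[(425,309)],.12),ray('side',[(286,170)],.12))
from scipy.spatial.transform import Rotation as R
o=arm.observe(); print(R.from_rotvec(o['ee_rot']).as_matrix().round(3))
V=arm.camera_model('wrist')['view']; print('wristcam',-V[:3,:3].T@V[:3,3],V[:3,:3].round(3))
```

```text
white [0.5157 0.3218 0.056 ] [0.5142 0.3169 0.056 ]
green [0.5296 0.2334 0.056 ] [0.53   0.2306 0.056 ]
red [0.491  0.4154 0.056 ] [0.49   0.4109 0.056 ]
tip [0.5659 0.0627 0.098 ] [0.5585 0.0546 0.098 ]
plate [0.5611 0.0599 0.056 ] [0.558  0.0552 0.056 ]
pad [ 0.5066 -0.0897  0.112 ] [ 0.5006 -0.0975  0.112 ]
guide [0.6188 0.0047 0.08  ] [0.6187 0.0032 0.08  ]
jar [[0.68718586 0.33540962 0.12      ]] [[0.67912646 0.32347752 0.12      ]]
[[-0.97   0.242 -0.   ]
 [ 0.242  0.97  -0.001]
 [-0.    -0.001 -1.   ]]
wristcam [0.08291866 0.62315033 0.38273398] [[ 0.243  0.97  -0.001]
 [ 0.936 -0.234  0.263]
 [ 0.254 -0.065 -0.965]]
```

send_rows(motion="0 .0455 -.0359 0 0 0 0;0 .0455 -.0359 0 0 0 0;0 .0455 -.0359 0 0 0 0;0 .0455 -.0359 0 0 0 0;0 .0455 -.0359 0 0 0 0", force=15)

```text
clock: 0.72
position: [0.3802, 0.4254, 0.292]
ee_rot: [-0.383, -3.118, 0.0]
force: [-0.2, 0.8, 0.1]
width: 0.999
gripper_force: 0.0
```

send_rows(motion="0.3 .0455 -.0359 0 0 0 0;0.4 .0455 -.0359 0 0 0 0;0.4 .0455 -.0359 0 0 0 0;0.4 0 0 0 0 0 0;0.4 0 0 0 0 0 0")

```text
clock: 1.35
position: [0.5151, 0.3193, 0.2918]
ee_rot: [-0.384, -3.117, 0.0]
force: [-0.6, -0.5, 0.4]
width: 0.604
gripper_force: 0.0
```

Run:
```python
from h import *
im,d=grab('wrist'); o=arm.observe(); print(o['position'],o['ee_rot'],o['width'],o['clock'])
cv2.imwrite('pics/w1.png',im)
W=cloud('wrist'); hsv=cv2.cvtColor(im,cv2.COLOR_BGR2HSV)
m=(abs(W[...,2]-.056)<.005)&(hsv[...,1]<60)&(np.hypot(W[...,0]-.515,W[...,1]-.319)<.03)
v,u=np.nonzero(m); print(len(u),u.mean(),v.mean(),W[m].mean(0))
c=cv2.findContours(m.astype(np.uint8),0,1)[0]; c=max(c,key=len)
e=cv2.fitEllipse(c); print(e,ray('wrist',[e[0]],.056))
```

```text
[0.51453457 0.32010885 0.29186961] [-3.81480235e-01 -3.11720413e+00 -1.99884497e-04] 0.5974145973479896 1.4
1256 316.6799363057325 216.97372611464968 [0.51450785 0.32233662 0.0545651 ]
((316.7052917480469, 216.9847412109375), (41.76647186279297, 42.07765197753906), 88.8665542602539) [[0.51416236 0.32243133 0.056     ]]
```

View pics/w1.png

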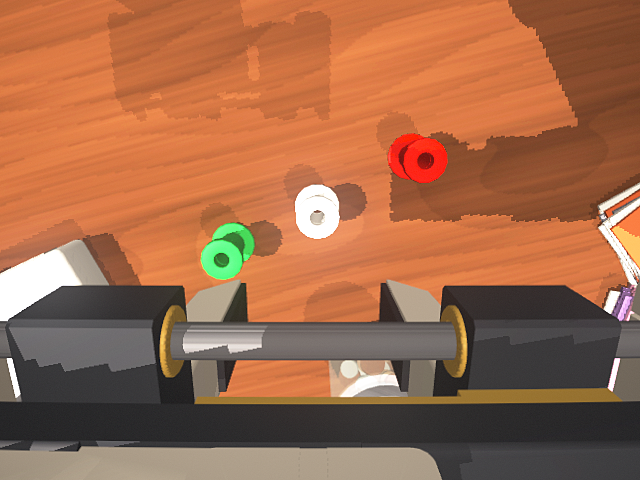

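The white collar and hole are centred at (317,217), with green at (222,260) and red at (425,160). All are clear of the half-open fingers, so I descend.

send_rows(motion="0.4 0 .0023 -.05 0 0 0;0.4 0 0 -.05 0 0 0;0.4 0 0 -.05 0 0 0;0.4 0 0 -.025 0 0 0;0.4 0 0 -.019 0 0 0")

```text
clock: 2.02
position: [0.514, 0.3228, 0.097]
ee_rot: [-0.38, -3.117, 0.0]
force: [0.1, -0.3, 0.7]
width: 0.601
gripper_force: 0.0
```

send_rows(motion="0.4 0 0 0 0 0 0;1 0 0 0 0 0 0;1 0 0 0 0 0 0;1 0 0 0 0 0 0;1 0 0 0 0 0 0")

```text
clock: 2.65
position: [0.5161, 0.322, 0.0993]
ee_rot: [0.384, 3.117, 0.002]
force: [-0.6, -0.1, 5.9]
width: 0.392
gripper_force: 15.0
```

send_rows(motion="1 0 0 0 0 0 0;1 0 0 0 0 0 0;1 0 0 .02 0 0 0;1 0 0 .03 0 0 0;1 0 0 .05 0 0 0")

```text
clock: 3.28
position: [0.5146, 0.3208, 0.1979]
ee_rot: [-0.384, -3.116, 0.004]
force: [0.9, 0.5, 0.6]
width: 0.385
gripper_force: 15.0
```

send_rows(motion="1 0 0 .04 0 0 0;1 0 0 0 0 0 0;1 0 0 0 0 0 0")

```text
clock: 3.65
position: [0.5151, 0.3212, 0.2377]
ee_rot: [-0.384, -3.117, 0.001]
force: [0.2, 0.2, -0.7]
width: 0.395
gripper_force: 15.0
```

Run:
```python
from h import *
im,d=grab('wrist'); o=arm.observe(); print(o['position'],o['ee_rot'],o['width'],o['gripper_force'],o['clock'])
im2,_=grab('scene'); im3,_=grab('side')
A=cv2.resize(im[240:480,200:440],(560,560))
cv2.imwrite('pics/w2.png',np.hstack([A[:, :440],np.vstack([cv2.resize(im2[200:305,380:515],(360,280)),cv2.resize(im3[150:255,170:305],(360,280))])]))
```

```text
[0.51484456 0.32109654 0.2371209 ] [-3.83436649e-01 -3.11665588e+00  1.98870772e-03] 0.3872120179276436 14.998954678885639 3.7
```

View pics/w2.png

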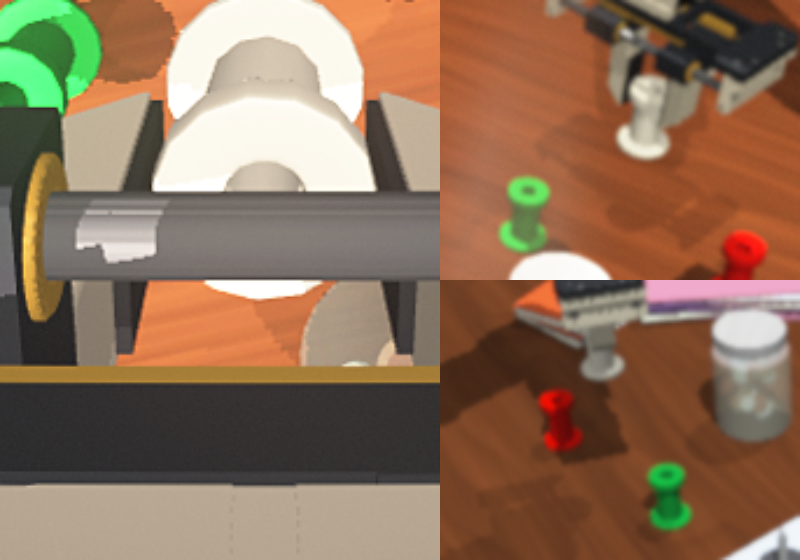

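The spool is held upright by its collar. Its front rim is at about (312,281) in the wrist image and its back rim at about (312,367). The neighbours were not touched. Next I move just behind the spindle so the wrist camera sees both the spindle and the spool.

send_rows(motion="1 .025 -.055 0 0 0 0;1 .025 -.055 0 0 0 0;1 .025 -.055 0 0 0 0;1 .025 -.055 0 0 0 0;1 .025 -.055 0 0 0 0")

```text
clock: 4.42
position: [0.6407, 0.0447, 0.2371]
ee_rot: [-0.383, -3.117, 0.001]
force: [0.8, 0.5, -0.7]
width: 0.389
gripper_force: 15.0
```

send_rows(motion="1 0 0 0 0 0 0;1 0 0 0 0 0 0;1 0 0 0 0 0 0")

```text
clock: 4.8
position: [0.6399, 0.0485, 0.2377]
ee_rot: [-0.379, -3.117, -0.001]
force: [0.4, -0.0, -1.2]
width: 0.389
gripper_force: 15.0
```

Run:
```python
from h import *
im,d=grab('wrist'); o=arm.observe(); print(o['position'],o['ee_rot'],o['width'],o['gripper_force'],o['clock'])
cv2.imwrite('pics/w3.png',cv2.resize(im,(800,600),interpolation=2))
print(load('wrist')['K'])
for h in(.193,.195,.197): print(ray('wrist',[(312,280.7),(312,367)],h))
```

```text
[0.639973   0.04844515 0.2378672 ] [-3.79441055e-01 -3.11767143e+00 -9.80373810e-04] 0.3932155815021086 14.99910359736532 4.85
[409.14846934 409.14846934 312.96572181 240.32221336]
[[0.62143841 0.05259622 0.193     ]
 [0.65507511 0.04424278 0.193     ]]
[[0.62070291 0.05278256 0.195     ]
 [0.6538449  0.04455198 0.195     ]]
[[0.61996742 0.0529689  0.197     ]
 [0.65261469 0.04486118 0.197     ]]
```

View pics/w3.png

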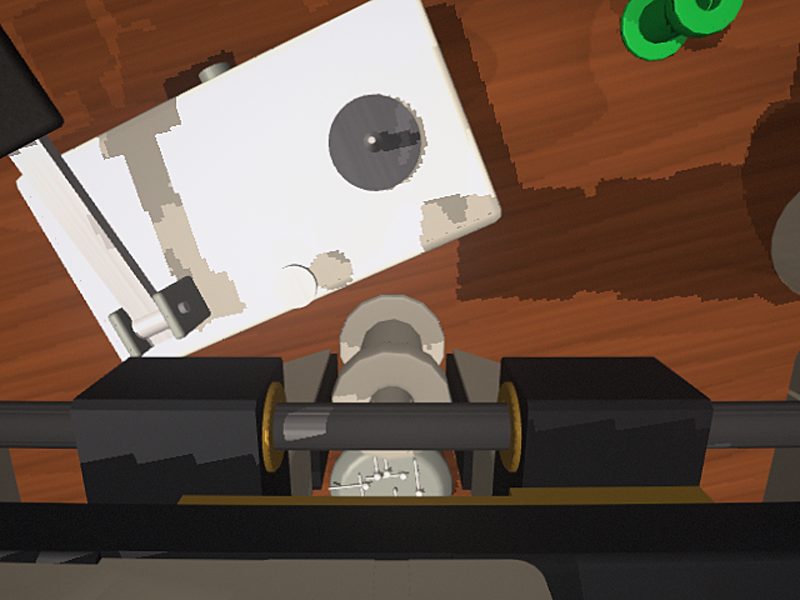

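The tip is at (372,140) on the drive-plate disc centred near (376,143). The spool hangs at (392,375), and the lever and pad are at the left.

Run:
```python
from h import *
W=cloud('wrist'); im=load('wrist')['im']; g=cv2.cvtColor(im,cv2.COLOR_BGR2GRAY)
m=(g<130).astype(np.uint8); m[:, :255]=0; m[:,345:]=0; m[:70]=0; m[158:]=0
c=max(cv2.findContours(m,0,1)[0],key=len); e=cv2.fitEllipse(c); print(e,ray('wrist',[e[0]],.056))
print('bbox',ray('wrist',[(376.5/1.25,143/1.25)],.056),'tip',ray('wrist',[(297.6,112)],.098))
# foot flange of held spool: top face z~.1445, front edge row / lateral extents
for v in(295,297,299): print(v,ray('wrist',[(392/1.25,v/1.25)],.1435), )
print('collar front',ray('wrist',[(392/1.25,352/1.25)],.195))
s=load('wrist'); V=s['view']
# depth of collar top / flange near the edges
for p in[(313,290),(312,250),(312,242)]: print(p,W[p[1],p[0]])
# box
P=W.reshape(-1,3); P=P[abs(P[:,2]-.05)<.003]; print(cv2.minAreaRect(P[:,:2].astype(np.float32)))
```

```text
((299.6177978515625, 113.62377166748047), (73.0443115234375, 76.0423355102539), 172.97462463378906) [[0.55963399 0.05953071 0.056     ]]
bbox [[0.56033996 0.06039462 0.056     ]] tip [[0.56036918 0.05956382 0.098     ]]
295 [[0.61819322 0.05408248 0.1435    ]]
297 [[0.6189454  0.05389652 0.1435    ]]
299 [[0.61969916 0.05371017 0.1435    ]]
collar front [[0.62116171 0.05324376 0.195     ]]
(313, 290) [0.62483694 0.05211899 0.1932813 ]
(312, 250) [0.62547626 0.0514966  0.14061023]
(312, 242) [0.62131321 0.05253243 0.14172788]
((0.5596513152122498, 0.06046737730503082), (0.12720878422260284, 0.3794478178024292), 9.837011337280273)
```

send_rows(motion="1 -.039 .0055 0 0 0 0;1 -.0396 .0052 0 0 0 0;1 0 0 -.02 0 0 0;1 0 0 -.015 0 0 0;1 0 0 0 0 0 0")

```text
clock: 5.48
position: [0.5614, 0.0576, 0.2021]
ee_rot: [-0.382, -3.116, 0.001]
force: [-0.8, -0.2, -0.7]
width: 0.389
gripper_force: 15.0
```

send_rows(motion="1 0 0 -.005 0 0 0;1 0 0 -.005 0 0 0;1 0 0 -.005 0 0 0;1 0 0 -.005 0 0 0;1 0 0 0 0 0 0")

```text
clock: 6.1
position: [0.5617, 0.0571, 0.1828]
ee_rot: [-0.384, -3.117, 0.0]
force: [-0.0, -0.5, 1.1]
width: 0.393
gripper_force: 15.0
```

Run:
```python
from h import *
o=arm.observe(); print(o['position'],o['force'],o['ft_torque'])
a,_=grab('scene'); b,_=grab('side'); 
cv2.imwrite('pics/p4.png',np.hstack([cv2.resize(a[180:270,290:390],(400,360),interpolation=2),cv2.resize(b[190:280,250:350],(400,360),interpolation=2)]))
```

```text
[0.56166286 0.0571162  0.18276835] [-0.04700663 -0.46271365  1.14243723] [-0.04182137  0.00320583 -0.01974107]
```

View pics/p4.png

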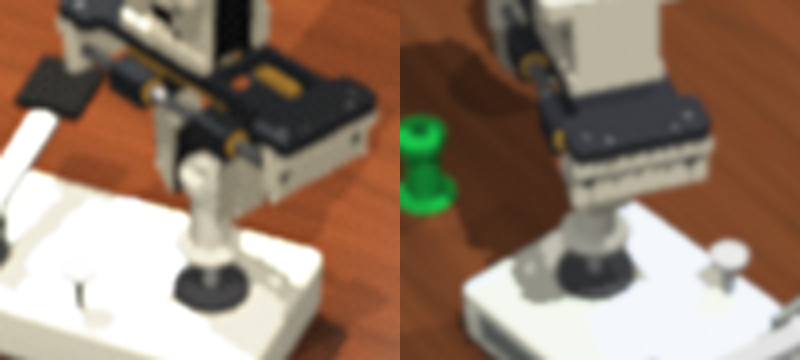

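The spool is over the tapered tip, with its bottom already below tip height and no contact force. I continue down.

send_rows(motion="1 0 .001 -.005 0 0 0;1 0 0 -.005 0 0 0;1 0 0 -.005 0 0 0;1 0 0 -.005 0 0 0;1 0 0 0 0 0 0")

```text
clock: 6.82
position: [0.5616, 0.0581, 0.1627]
ee_rot: [-0.384, -3.117, 0.0]
force: [-0.2, -0.0, -0.4]
width: 0.386
gripper_force: 15.0
```

send_rows(motion="1 0 0 -.003 0 0 0;1 0 0 -.002 0 0 0;1 0 0 -.002 0 0 0;1 0 0 0 0 0 0")

```text
clock: 7.32
position: [0.5618, 0.0582, 0.1561]
ee_rot: [-0.384, -3.118, 0.0]
force: [-0.2, 0.1, 0.1]
width: 0.392
gripper_force: 15.0
```

send_rows(motion="1 0 0 -.001 0 0 0;1 0 0 -.001 0 0 0;1 0 0 -.001 0 0 0;1 0 0 0 0 0 0")

```text
clock: 7.82
position: [0.5623, 0.0582, 0.1549]
ee_rot: [0.384, 3.117, 0.001]
force: [-5.4, -0.2, 16.9]
width: 0.389
gripper_force: 15.0
```

Home contact: 17 N up at TCP z 0.155. I open and retreat straight up.

send_rows(motion="0.35 0 0 0 0 0 0;0.35 0 0 0 0 0 0;0.35 0 0 0 0 0 0;0.35 0 0 .02 0 0 0;0.35 0 0 .03 0 0 0")

```text
clock: 8.45
position: [0.5613, 0.0581, 0.2028]
ee_rot: [-0.383, -3.116, 0.001]
force: [-0.6, -0.4, -0.2]
width: 0.651
gripper_force: 0.0
```

send_rows(motion="0.35 0 0 .05 0 0 0;0.7 .03 0 .02 0 0 0;1 .04 -.01 0 0 0 0;1 0 0 0 0 0 0;1 0 0 0 0 0 0")

```text
clock: 9.07
position: [0.6312, 0.0482, 0.2725]
ee_rot: [-0.384, -3.116, 0.0]
force: [0.6, 0.2, -0.5]
width: 0.263
gripper_force: 0.0
```

Run:
```python
from h import *
im,d=grab('wrist'); o=arm.observe(); print(o['position'],o['width'],o['clock'])
W=cloud('wrist'); r=np.hypot(W[...,0]-.5602,W[...,1]-.0596); P=W[(r<.03)&(W[...,2]>.1)]
print('collar',len(P),P.mean(0),np.median(P[:,2]),P.min(0),P.max(0))
b,_=grab('side'); a,_=grab('scene')
cv2.imwrite('pics/p5.png',np.hstack([cv2.resize(im,(480,360)),cv2.resize(b[210:310,250:350],(320,360),interpolation=2)]))
g=cv2.cvtColor(im,cv2.COLOR_BGR2GRAY)
for n in('wrist','scene','side'):
    W=cloud(n); g=cv2.cvtColor(load(n)['im'],cv2.COLOR_BGR2GRAY)
    P=W[(np.hypot(W[...,0]-.5005,W[...,1]+.093)<.05)&(W[...,2]>.1)&(W[...,2]<.125)&(g<80)]
    if len(P)>9: print('pad',n,len(P),cv2.minAreaRect(P[:,:2].astype(np.float32)),P.mean(0))
```

```text
[0.63098122 0.04846967 0.27267058] 0.2201025080637179 9.125
collar 2428 [0.56062706 0.05854034 0.11050317] 0.11057395514413929 [0.54311879 0.04115697 0.10000666] [0.57857416 0.07578289 0.11341686]
pad wrist 5924 ((0.5036503672599792, -0.09178925305604935), (0.0453198105096817, 0.04680405557155609), 9.723139762878418) [ 0.50449664 -0.08872367  0.10998215]
pad scene 197 ((0.5047562122344971, -0.09358974546194077), (0.05002843588590622, 0.04388370364904404), 11.78452205657959) [ 0.50845517 -0.0945707   0.1117191 ]
pad side 301 ((0.5013896226882935, -0.09492406994104385), (0.043083518743515015, 0.041616637259721756), 10.184505462646484) [ 0.49921261 -0.09723215  0.11217888]
```

View pics/p5.png

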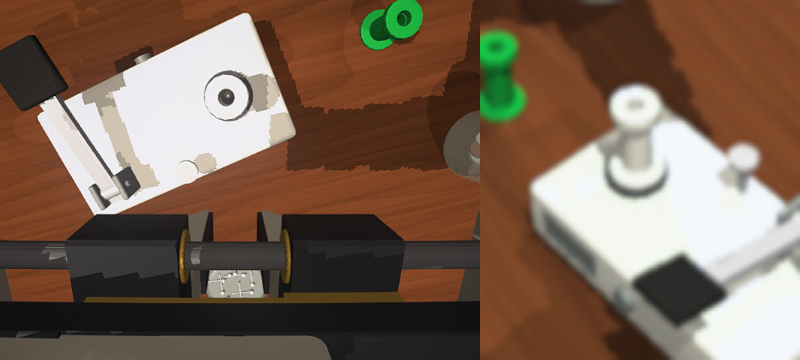

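The spool stands home on the plate: top near z 0.112, concentric at (228,97). The pad centre is at rest near (0.503,-0.0925). I move the closed fingers above the pad.

send_rows(motion="1 -.0325 -.0354 0 0 0 0;1 -.0325 -.0354 0 0 0 0;1 -.0325 -.0354 0 0 0 0;1 -.0325 -.0354 0 0 0 0;1 0 0 -.03 0 0 0")

```text
clock: 9.85
position: [0.5003, -0.0966, 0.2451]
ee_rot: [0.391, 3.113, -0.0]
force: [1.8, 0.8, -0.5]
width: 0.007
gripper_force: 0.0
```

send_rows(motion="1 0 0 -.03 0 0 0;1 0 0 -.025 0 0 0;1 0 0 0 0 0 0;1 0 0 0 0 0 0")

```text
clock: 10.35
position: [0.5022, -0.0933, 0.1892]
ee_rot: [0.383, 3.117, 0.0]
force: [0.9, 0.7, -0.2]
width: 0.007
gripper_force: 0.0
```

send_rows(motion="1 0 0 -.006 0 0 0;1 0 0 -.006 0 0 0;1 0 0 -.004 0 0 0;1 0 0 0 0 0 0;1 0 0 0 0 0 0")

```text
clock: 10.98
position: [0.5018, -0.0935, 0.1723]
ee_rot: [-0.384, -3.118, 0.0]
force: [-2.4, -0.7, 2.9]
width: 0.005
gripper_force: 1.3
```

send_rows(motion="1 0 0 -.004 0 0 0;1 0 0 -.004 0 0 0;1 0 0 -.004 0 0 0;1 0 0 0 0 0 0;1 0 0 0 0 0 0")

```text
clock: 11.6
position: [0.5017, -0.0935, 0.1602]
ee_rot: [-0.384, -3.118, 0.0]
force: [-2.9, -0.6, 4.6]
width: 0.005
gripper_force: 2.2
```

send_rows(motion="1 0 0 -.003 0 0 0;1 0 0 -.0025 0 0 0;1 0 0 0 0 0 0;1 0 0 0 0 0 0;1 0 0 0 0 0 0")

```text
clock: 12.22
position: [0.5017, -0.0935, 0.1549]
ee_rot: [-0.384, -3.118, 0.0]
force: [-3.9, -1.8, 5.4]
width: 0.004
gripper_force: 2.8
```

send_rows(motion="1 0 0 0 0 0 0;1 0 0 0 0 0 0;1 0 0 0 0 0 0;1 0 0 0 0 0 0;1 0 0 0 0 0 0")

```text
clock: 12.85
position: [0.5017, -0.0935, 0.1548]
ee_rot: [-0.384, -3.118, 0.0]
force: [-3.3, -0.4, 5.5]
width: 0.003
gripper_force: 2.8
```

Run:
```python
from h import *
o=arm.observe(); print(o['position'],o['force'],o['clock'])
im,_=grab('wrist'); b,_=grab('side'); a,_=grab('scene')
cv2.imwrite('pics/p6.png',np.hstack([cv2.resize(im,(400,300)),cv2.resize(b[210:330,250:410],(400,300),interpolation=2)]))
for n in('wrist','side','scene'):
    W=cloud(n); w=W-np.array([.5722,-.0094,0]); c,s=np.cos(.172),np.sin(.172)
    x=c*w[...,0]+s*w[...,1]; y=-s*w[...,0]+c*w[...,1]
    for lo,hi in((-.108,-.095),(-.075,-.062),(-.05,-.03),(-.03,-.01),(-.01,.01)):
        q=(x>lo)&(x<hi)&(abs(y+.07)<(.02 if lo<-.06 else .006))&(W[...,2]>.065)&(W[...,2]<.13)
        if q.sum()>3: print(n,lo,q.sum(),np.median(W[q][:,2]).round(4))
    r=np.hypot(W[...,0]-.5602,W[...,1]-.0596); P=W[(r<.025)&(W[...,2]>.1)&(W[...,2]<.12)]
    if len(P): print('collar',P.mean(0))
```

```text
[ 0.50166426 -0.09351538  0.15484835] [-3.28608152 -0.3930176   5.46197371] 12.85
wrist -0.108 2949 0.0878
side -0.108 47 0.0888
side -0.01 14 0.0822
scene -0.108 18 0.0902
scene -0.075 125 0.0916
scene -0.05 28 0.0831
scene -0.03 28 0.0836
scene -0.01 32 0.0838
collar [0.56267376 0.05785453 0.11143091]
```

View pics/p6.png

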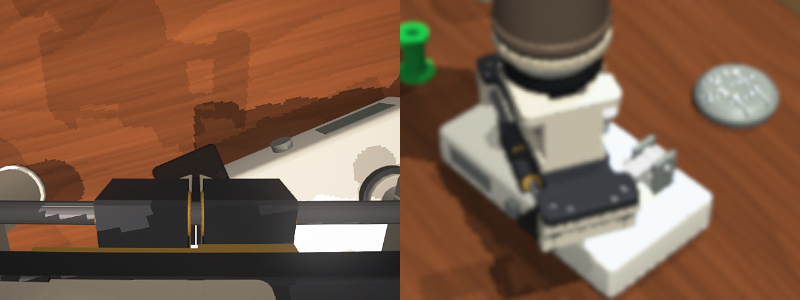

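The lever is level: its bar is at z about 0.083 along its whole length, the pad is at 0.088, and the push is about 5.5 N. The spool is still home and clear of the gripper.

```bash
python3 -c "
from cell import arm
print(arm.sign_off())"
```

```text
the job is handed in; nothing more can be done
None
```

I put the empty spool home on the spindle and released it, pressed the lever level with about 5.5 N and held it there; the job is handed in at about 13 s on the robot's clock, with no verdict returned.

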